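Set a lump of amber up in the ratchet vice

ROBOT

A 7-joint arm with a two-finger parallel gripper is mounted at the origin on a cart in front of the work surface, level with it; the furniture and walls round the work are solid. World frame = base frame: x ahead of the robot, y to its left, z up, the work surface at z = 0. Lengths are in m, angles in rad, forces in N, time in s.
With the tool pointing down it reaches from about 0.425 to 0.875 m from the base axis. Payload 4.7 kg.
Tool frame: the origin (TCP) lies midway between the tips of the shut fingers; the grasp point (between the pads) lies 19 mm behind it (ctrl.grip_point_offset is the distance from the TCP to the grasp point, in m); z points along the fingers, y is the line along which they close (so a half turn about z gives the same grasp; the last joint's range is limited). The gripper opens to 87 mm and grips with 3 to 60 N. Pads are 19 mm wide; open, the fingers measure 117 mm over their backs; the gripper's body (75 mm by 190 mm) begins 51 mm behind the grasp point.
Start: joints at [1.319, 0.321, -0.07, 1.45, 0.023, 1.371, -0.057], TCP at [0.171, -0.627, 0.223] pointing down, gripper open.
Joint ranges: [-2.86, 2.86], [-0.3, 2.09], [-1.38, 1.24], [0.06, 2.45], [-1.56, 4.7], [0.09, 2.05], [-2.69, 2.69]. Speed limits (rad/s): [2.57, 2.57, 3.14, 3.14, 3.14, 3.14, 3.14].

INTERFACE

Orientations are given as a rotation vector (axis times angle).
In Python, from bench import ctrl gives the robot as it stands.
- The arm moves only by the tool move_arm, never from a script. Its argument "increments" is text: rows parted by semicolons, each of 7 numbers parted by spaces: the shift along the world's x, y, z in mm, then the turn, a rotation vector about the world's x, y, z in degrees, then the closure in counts, from 0 (fully open) to 255 (shut). A call has exactly 8 rows; each row shifts and turns the commanded pose from where the row before left it; what a row does not reach is not made up. A row lasts 1/12 s, in which the tool goes at most 41.7 mm and 7.16 degrees, less where a joint would pass 70% of its speed; a pose out of reach is approached as far as the arm can. A call with a gripper value outside its range is refused whole. The fingers move at their own pace and stop on an object; "grip_force" is the grip in N (left out, the last holds). Time passes only in rows, so rows that do not move let the fingers close, or fill a call up. It gives the time, the measured TCP pose, the force, the opening and the grip force at its end, in the units of the state.
- ctrl.get_state(): the state, without advancing time (a new reading comes with each control period).
- ctrl.get_image(name): name is "scene" or "top" or "wrist"; returns a dict with "frame" (480x640x3 uint8, red, green, blue), "depth" (480x640 float32, m along the optical axis (not along the pixel's ray), 0 where there is no reading), "fx", "fy", "cx", "cy" (pixels), "position" and "orientation" of the camera in the world. Camera axes: x right, y down, z forward; pixel columns grow to the right and rows downward; lengths in m; the calibration is good to about 2 mm. A picture is of the moment at which its call begins.
- ctrl.close_job(): hands the job in; it is judged then, once.
Trained networks look in a picture, given as the dict that the camera call returned (one of the last four; its "shot" number tells which), for a name from the list of things; names that differ only in an ending like _2 or _b are one class to them, and where a whole thing is asked for, a point or a joint stands for the part that bears it (a point fixed in the world has none). Each returns a list of dicts, best first, with "score" (0 to 1); they miss things now and then, are a little off and sometimes report something else, mostly with a low value. They report only what shows in the picture. A call takes as long as a camera call. They do not tell look-alikes from the thing itself.
- ctrl.find_in(target, picture): "centre" ([x, y, z] in m, in world coordinates, good to about 4 mm: the middle of the surface that is visible of it).
- ctrl.silhouettes(target, picture): "region" (480x640 bool, what is visible of it).
The state is a dict: "time": time; "joint_positions": joint angles; "qd": joint speeds; "joint_torque": joint torques, N m; "position": TCP position; "tool_rot": TCP orientation; "ft_force": force on the tool from outside, world axes, zero at the start; "torque": the same for the moment, N m; "grip_width": opening from 0.0 (shut) to 1.0 (fully open); "grip_force": force on a finger pad.
Only numpy, scipy, OpenCV 4.12 (cv2) and the standard library are available. Lean on these libraries where they do the work, as an engineer would, in place of code of your own. Each camera call takes 0.05 s, during which the arm holds its last target. There are 200 camera calls.

TASK

Set the lump of amber up in the ratchet vice for sawing: draw it across the bed, upright, until it rests against the low steel stop on the near side, then close the jaw on it with full strokes of the upright lever, one tooth a stroke, until the lump is held firmly and the lever has turned clearly heavy. Stop there, because amber chips when it is over-tightened, and let the lever swing back. Move the jaw only by its lever and leave the caliper, pen and needle file where they lie.

Things in the scene. Friction and masses are not known exactly. Their poses are not given: they have to be found in the camera images.
- vice: Grey cast ratchet vice on the table, fixed; bed 165 x 372 mm, its top 18 mm above the table. Origin: at table height, between the jaws. +y: closing direction of the sliding jaw; +x: away from the robot. Heel jaw: wood-faced, 74 mm wide, top 81 mm above the table, bolted in a slot, its face anywhere from y = +72 to +88 mm. The far (+x) side between the jaws is open.
- stop (a point): Middle of the face of the setting stop, a low upright steel plate on the near edge of the bed: 72 mm long along the vice's y, 18 to 52 mm above the table, facing the vice's +x.
- lump: Irregular lump of amber, roughly 74 mm (across the vice, x) x 98 mm (between the jaws, y) x 79 mm high, 0.25 to 0.41 kg, loose on the bed between the jaws and 35 to 50 mm short of the stop. Origin: middle of its underside; against the stop this lies about 37 mm (34 to 40) from the stop's face. It slides on the bed when drawn at half height or lower.
- jaw: Sliding jaw with rack; moves along the vice's +y, held from going back by a pawl. Origin: at the vice's origin when fully open, so its y there is the advance (0 to 10 mm at the start). Wood face at its y = -50 mm, 70 mm wide, top 79 mm above the table, sprung at 4 N per mm over 21 mm. One full lever stroke advances it one tooth: 6 mm.
- lever (a joint): Upright ratchet lever: 0 at rest (leaning 0.19 rad from upright, away from the jaws), 0.38 rad at its end stop toward the jaws; a tooth is gained only past 0.33. A spring swings it back. At the end of the stroke, short of the stop, the knob takes 3 to 5 N while the jaw runs free; once the lump is squeezed each tooth adds about 5 N. Firm: 11 to 17 N; above 20 N the amber chips.
- lever_hinge (a point): Middle of the lever's hinge pin, which lies along the vice's x: at x = 0, y = -190 mm in the vice frame, 21 mm above the table.
- knob (a point): Centre of the black ball knob, 31 mm in diameter, on top of the lever, 125 mm from the hinge, about 144 mm above the table. The side away from the jaws (the vice's -y) is free.
- caliper: Vernier caliper, 66 x 208 x 8 mm, on the table to the left. Origin: centre of its underside. Bystander.
- pen: White and black marker pen, 135 mm long, on the table to the left. Origin: centre of its underside. Bystander.
- needle_file: Needle file with wooden handle, 153 mm long, on the table to the left. Origin: centre of its underside. Bystander.
Mind the look-alikes: they are no part of the job. Leave any blue or pink look-alike of the lump alone.

How it is judged:
On the way, in this order (a step that is already met when the one before it is completed fails the run):
1. the lump has been drawn against the near stop (x of lump in the frame of vice below 0.002 m), for 0.2 s.
2. the lever has been pushed through a full stroke (value of joint lever above 0.29 rad), for 0.02 s.
3. the jaw grips the lump (contact force between jaw and lump above 14 N), for 0.3 s.
At the end, for the whole second after the job is handed in: The jaw holds the lump with 14 N or more (never over 75 N), the lump is at rest upright with its centre less than 48 mm from the face of the stop, so touching it or within about 10 mm (x in the vice frame under 6 mm), and the lever is back at rest (under 0.05 rad) (contact force between jaw and lump above 14 N and x of lump in the frame of vice below 0.006 m and value of joint lever below 0.05 rad and linear speed of lump below 0.01 m/s and angle between lump's own z axis and vertical below 0.3 rad).
It fails at once if the jaw squeezes the lump with more than 75 N: the amber chips (contact force between jaw and lump above 75 N).
It fails at once if the robot pushes the jaw itself (over 4 N) (contact force between any of the fingers, the arm and jaw above 4 N).
It fails at once if caliper, pen or needle file moved more than 20 mm (distance of any of caliper, pen, needle_file from where it was at the start of the episode above 0.02 m).
It also fails if it takes over 64 s, if anything falls off the work surface, if the arm or the gripper's body presses on something with over 40 N, if the wrist force passes 120 N, or if a joint passes its speed limit or range.

## Working session

There is one attempt and no reset: what is moved stays moved. The work goes in short steps, Python scripts to look and compute and a tool call to move; the robot and the scene stay as the last step left them, time stands still between calls to the robot, and variables do not carry over. Pictures are saved under pics/ and viewed, at most 10 in all, crops included, and the job is handed in when it is done.

Besides the shell and the picture viewer there is one more tool, called after ">>>" as name(argument=value, ...) on one line, values as JSON. move_arm: Moves the arm, as the interface text tells. Its arguments: {"type":"object","properties":{"increments":{"type":"string"},"grip_force":{"type":"number"}},"required":["increments"]}

```bash
ls; mkdir -p pics; cat > h.py <<'E'
import numpy as np, cv2
from bench import ctrl
from scipy.spatial.transform import Rotation as R
def rot(im):
    o=np.array(im["orientation"],float)
    return o if o.shape==(3,3) else R.from_rotvec(o).as_matrix()
def world(im):
    d=im["depth"]; v,u=np.mgrid[:480,:640]
    p=np.stack([(u-im["cx"])/im["fx"]*d,(v-im["cy"])/im["fy"]*d,d],-1)
    return p@rot(im).T+np.array(im["position"])
def save(im,n): cv2.imwrite("pics/"+n,im["frame"][:,:,::-1])
E
python3 - <<'E'
from h import *
for n in ["scene","top"]:
    im=ctrl.get_image(n); save(im,n+"1.png"); print(n,im["position"],im["orientation"])
    for t in ["vice","lump","jaw","lever","knob","lever_hinge","stop","caliper","pen","needle_file"]:
        try: print(t,[(np.round(a["centre"],3),round(a["score"],2)) for a in ctrl.find_in(t,im)][:4])
        except Exception as e: print(t,e)
s=ctrl.get_state(); print(s)
E
```

```text
pics
scene [-0.35100716  0.88452109  0.70119657] [-0.96667549  2.180965   -1.34879655]
vice [(array([ 0.465, -0.098,  0.028]), 0.73), (array([ 0.481, -0.252,  0.079]), 0.55)]
lump [(array([ 0.306, -0.124,  0.044]), 0.94), (array([0.275, 0.228, 0.048]), 0.94), (array([ 0.519, -0.033,  0.072]), 0.81), (array([ 0.48 , -0.254,  0.079]), 0.72)]
jaw [(array([ 0.474, -0.104,  0.056]), 0.65)]
lever [(array([ 0.484, -0.254,  0.079]), 0.66)]
knob [(array([ 0.479, -0.256,  0.08 ]), 0.83), (array([ 0.476, -0.103,  0.055]), 0.73)]
lever_hinge [(array([ 0.463, -0.096,  0.028]), 0.8)]
stop [(array([ 0.462, -0.098,  0.03 ]), 0.94)]
caliper [(array([0.418, 0.508, 0.003]), 0.58)]
pen [(array([0.51 , 0.279, 0.012]), 0.75)]
needle_file [(array([0.428, 0.273, 0.01 ]), 0.56)]
top [0.33555355 0.09671348 1.16928797] [-2.12439344  2.15975686 -0.16765803]
vice [(array([ 0.488, -0.13 ,  0.02 ]), 0.93)]
lump [(array([0.293, 0.198, 0.061]), 0.89), (array([ 0.666, -0.2  ,  0.054]), 0.8), (array([ 0.531, -0.043,  0.076]), 0.78), (array([ 0.49 , -0.127,  0.021]), 0.69)]
jaw [(array([ 0.481, -0.134,  0.06 ]), 0.79),
[... 408 characters left out ...]
: array([ 1.31911049,  0.32096746, -0.07007714,  1.45052317,  0.02257609,
        1.37083875, -0.05690789]), 'qd': array([-5.77538578e-05, -7.20289031e-06,  9.94221341e-04, -7.76091605e-06,
        1.40602854e-03, -7.23720913e-04,  1.16328332e-03]), 'joint_torque': array([ 2.22511071e-04, -4.91113150e+01, -4.03141631e-01, -3.12768924e+01,
       -6.39844104e-02,  3.36584751e-02,  2.50840424e-05]), 'position': array([ 0.17070197, -0.62717998,  0.22259584]), 'tool_rot': array([ 3.11384258e+00,  4.16237510e-01, -3.89726884e-05]), 'ft_force': array([-0.15586189, -0.05510901,  0.19731712]), 'torque': array([0.02073336, 0.00300556, 0.00158612]), 'grip_force': 0.0, 'grip_width': 1.0004584165530055}
```

View pics/scene1.png

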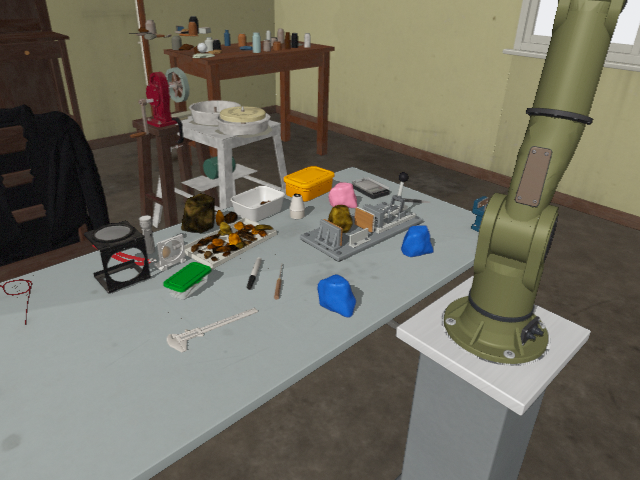

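View pics/top1.png

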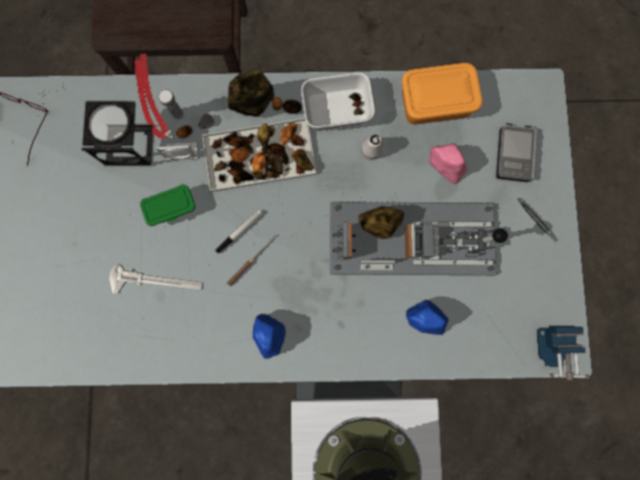

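The top view shows the vice at about (330–498, 202–275). The heel is at (349,240), the jaw face at (409,240), the stop at (377,266) and the knob at (500,235).

Candidates for the lump are blue (427,317), blue (268,335), pink (448,162), the brown rock outside the vice (250,93), and the amber one on the bed at (381,221). The one on the bed fits, because it is amber and lies between the jaws, short of the stop.

```bash
cat > loc.py <<'E'
from h import *
def yawfit(pts):
    (c,s,a)=cv2.minAreaRect((pts*1000).astype(np.float32)); return c,s,a
E
python3 - <<'E'
from loc import *
im=ctrl.get_image("top"); W=world(im); print(im["fx"])
cv2.imwrite("pics/crop.png",cv2.resize(im["frame"][190:285,320:545,::-1],None,fx=3.5,fy=3.5,interpolation=cv2.INTER_CUBIC))
m=np.zeros((480,640),bool); m[195:282,322:505]=1
t=W[300:310,300:330].reshape(-1,3)[:,2]; print("table z",np.median(t))
b=m&(W[...,2]>0.011)&(W[...,2]<0.026)
lab=cv2.morphologyEx(b.astype(np.uint8),cv2.MORPH_OPEN,np.ones((3,3)))>0
c,s,a=yawfit(W[lab][:,:2]); print("bed",c,s,a)
k=W[225:247,490:512].reshape(-1,3); k=k[k[:,2]>0.135]; print("knob",k.mean(0),k.max(0),k.min(0),len(k))
cand=sorted(ctrl.silhouettes("lump",im),key=lambda r:abs(np.argwhere(r["region"]).mean(0)-[221,381]).sum())
r=cand[0]["region"]; p=W[r]; p=p[p[:,2]>0.03]; print("lump",np.argwhere(r).mean(0),p.min(0),p.max(0),np.percentile(p,[3,97],axis=0))
for nm,(r0,r1,c0,c1) in dict(heel=(222,262,340,360),jaw=(222,262,402,440),stop=(258,274,355,398)).items():
    q=W[r0:r1,c0:c1].reshape(-1,3); zz=0.045 if nm=="stop" else 0.07
    q=q[q[:,2]>zz]; print(nm,len(q),q.min(0).round(4),q.max(0).round(4)) if len(q) else print(nm,0)
E
```

```text
518.4395436110876
table z 0.00013773297879648982
bed (500.6985778808594, -116.96305847167969) (371.65765380859375, 165.01695251464844) 88.9914321899414
knob [ 0.48180737 -0.26114909  0.16341429] [0.49834776 0.09671348 1.16928797] [ 0.33555355 -0.28234188  0.13874257] 200
lump [220.62841016 382.14581373] [ 0.33555355 -0.0931439   0.03000312] [0.56956214 0.09671348 1.16928797] [[ 0.5020001  -0.08490492  0.03906609]
 [ 0.55753649 -0.00326522  0.0975211 ]]
heel 289 [0.3356 0.0246 0.0701] [0.5277 0.0967 1.1693]
jaw 540 [ 0.3356 -0.1514  0.0704] [0.5241 0.0967 1.1693]
stop 100 [ 0.3356 -0.0681  0.0459] [0.4487 0.0967 1.1693]
```

View pics/crop.png

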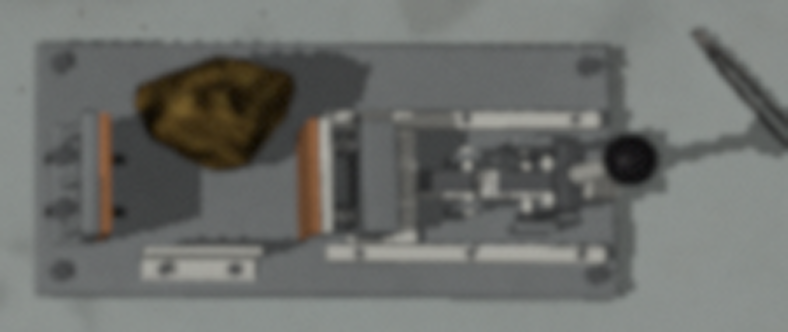

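The crop confirms the brown amber lump on the bed at (381,221) in the full image, far from the stop. The pink and blue ones are off the vice.

```bash
cat > feat.py <<'E'
from loc import *
def V(W,d,cx=.5007,cy=-.117,yaw=np.radians(-1.0)):
    c,s=np.cos(yaw),np.sin(yaw); q=W-np.array([cx,cy,0])
    o=np.stack([c*q[...,0]+s*q[...,1],-s*q[...,0]+c*q[...,1],q[...,2]],-1)
    o[d<=0]=np.nan; return o*1000
def rng(q): return np.nanpercentile(q,[1,50,99],axis=0).round(1).tolist(), len(q)
E
python3 - <<'E'
from feat import *
im=ctrl.get_image("top"); P=V(world(im),im["depth"])
def box(r0,r1,c0,c1,z0,z1):
    q=P[r0:r1,c0:c1].reshape(-1,3); return q[(q[:,2]>z0)&(q[:,2]<z1)]
print("knob",rng(box(222,250,485,515,141,175)))
print("heel",rng(box(215,265,338,356,72,88)))
print("jaw",rng(box(215,265,402,420,70,86)))
print("jaw all",rng(box(215,265,402,440,70,86)))
print("stop",rng(box(255,278,350,400,44,60)))
print("lump",rng(box(200,245,356,405,35,110)))
q=box(200,245,356,405,30,110)
for y in range(20,140,10):
    s=q[abs(q[:,1]-y)<5]
    if len(s): print(y,s[:,0].min().round(),s[:,0].max().round(),s[:,2].max().round())
q=box(130,195,425,475,30,130);print("pink",rng(q))
q=box(130,165,355,390,20,150);print("bottle",rng(q))
E
```

```text
knob ([[-28.4, -165.3, 144.1], [-15.1, -147.7, 154.4], [-0.6, -136.5, 161.8]], 194)
heel ([[-49.1, 142.2, 75.3], [-12.6, 150.9, 80.9], [24.5, 157.6, 85.6]], 283)
jaw ([[-46.5, 7.3, 70.5], [-12.1, 14.2, 78.4], [22.1, 19.8, 83.3]], 203)
jaw all ([[-46.5, -33.8, 71.0], [-12.5, -16.2, 77.3], [20.7, 19.7, 82.3]], 536)
stop ([[-59.0, 48.3, 46.6], [-56.8, 82.7, 51.4], [-54.0, 117.9, 56.2]], 99)
lump ([[-2.1, 28.6, 37.6], [27.3, 74.8, 79.3], [60.2, 115.8, 98.5]], 1063)
30 23.0 51.0 79.0
40 9.0 53.0 88.0
50 -3.0 56.0 96.0
60 -4.0 58.0 98.0
70 -4.0 68.0 98.0
80 -2.0 64.0 102.0
90 1.0 62.0 100.0
100 6.0 60.0 99.0
110 12.0 56.0 80.0
120 20.0 51.0 47.0
pink ([[141.5, -119.1, 30.6], [167.4, -76.1, 65.7], [204.1, -43.4, 81.2]], 866)
bottle ([[185.5, 64.8, 23.2], [200.2, 91.3, 57.2], [223.6, 110.6, 77.6]], 384)
```

>>> move_arm(increments="22 30 0 0 0 -2 0;22 30 0 0 0 -2 60;22 30 0 0 0 -2 100;22 30 0 0 0 -2 120;22 30 0 0 0 -2 125;22 30 0 0 0 -2 125;22 30 0 0 0 -2 125;22 30 0 0 0 -2 125")

```text
time: 1.92
position: [0.3475, -0.3856, 0.2229]
tool_rot: [3.141, -0.024, 0.0]
ft_force: [-0.4, -0.3, 0.9]
grip_width: 0.569
grip_force: 0.0
```

>>> move_arm(increments="23 31 0 0 0 0 125;23 31 0 0 0 0 125;23 31 0 0 0 0 125;23 31 0 0 0 0 125;23 31 0 0 0 0 125;23 31 0 0 0 0 125;23 31 0 0 0 0 125;23 31 0 0 0 0 125")

```text
time: 2.58
position: [0.5316, -0.1377, 0.223]
tool_rot: [3.141, -0.022, 0.001]
ft_force: [-0.1, -0.6, -0.3]
grip_width: 0.511
grip_force: 0.0
```

```bash
python3 - <<'E'
from feat import *
s=ctrl.get_state(); print(s["time"],s["position"],s["tool_rot"],s["ft_force"],s["grip_width"])
print(R.from_rotvec(s["tool_rot"]).as_matrix().round(3))
im=ctrl.get_image("wrist"); save(im,"w1.png"); print(im["position"])
E
```

```text
2.5833 [ 0.53157044 -0.13765916  0.22299725] [ 3.14077834e+00 -2.15443252e-02  1.11219206e-03] [-0.07247259 -0.5698866  -0.34466683] 0.5106080127098568
[[ 1.    -0.014  0.001]
 [-0.014 -1.    -0.001]
 [ 0.001  0.001 -1.   ]]
[ 0.61374641 -0.13847862  0.3843932 ]
```

View pics/w1.png

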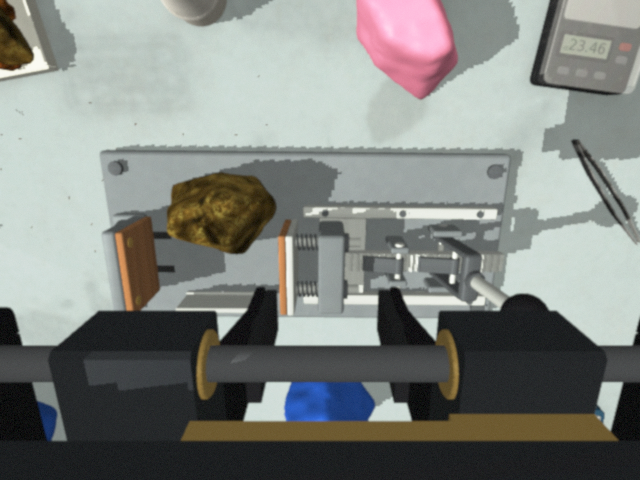

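The wrist view shows the lump at (222,212), the heel face at (137,262), the jaw face at (287,267) and the pink look-alike at (405,40). The space on the far side of the lump is clear.

```bash
python3 - <<'E'
from feat import *
im=ctrl.get_image("wrist"); P=V(world(im),im["depth"])
def box(r0,r1,c0,c1,z0,z1):
    q=P[r0:r1,c0:c1].reshape(-1,3); return q[(q[:,2]>z0)&(q[:,2]<z1)]
b=box(140,290,90,520,12,24)
print("bed",np.percentile(b,[.2,50,99.8],axis=0).round(1).tolist())
for k,r in dict(heel=(205,310,112,160,74,90),jaw=(218,312,275,293,70,88),knob=(285,312,500,550,120,175)).items(): print(k,rng(box(*r)))
q=box(160,262,160,282,26,110); print("lump",rng(q))
for y in range(20,130,10):
    s=q[abs(q[:,1]-y)<5]
    if len(s): print(y,s[:,0].min().round(),s[:,0].max().round(),s[:,2].max().round(),"low",s[s[:,2]<60][:,0].max().round() if (s[:,2]<60).any() else None)
E
```

```text
bed [[-46.1, -183.8, 12.8], [45.2, -0.7, 17.1], [83.6, 183.7, 23.5]]
heel ([[-37.6, 141.2, 74.2], [-4.1, 148.7, 79.4], [26.7, 158.0, 81.4]], 1769)
jaw ([[-38.2, 18.4, 73.5], [-5.7, 18.8, 76.7], [23.0, 19.3, 78.1]], 74)
knob ([[-11.5, -155.4, 120.1], [0.6, -145.6, 141.4], [2.8, -140.0, 148.6]], 274)
lump ([[-2.8, 29.9, 28.5], [44.7, 63.8, 83.8], [66.9, 141.7, 96.0]], 6768)
30 23.0 57.0 81.0 low 57.0
40 10.0 64.0 87.0 low 64.0
50 1.0 66.0 93.0 low 66.0
60 4.0 68.0 96.0 low 68.0
70 11.0 69.0 96.0 low 69.0
80 20.0 68.0 97.0 low 68.0
90 22.0 64.0 97.0 low 64.0
100 25.0 62.0 96.0 low 62.0
110 38.0 59.0 78.0 low 59.0
120 43.0 55.0 38.0 low 55.0
```

>>> move_arm(increments="23 31 0 0 4 0 125;23 31 0 0 4 0 125;23 32 0 0 4 0 125;0 0 -30 0 0 0 125;0 0 -30 0 0 0 125;0 0 -30 0 0 0 125;0 0 -30 0 0 0 125;0 0 -20 0 0 0 125")

```text
time: 3.35
position: [0.5982, -0.0458, 0.0792]
tool_rot: [3.122, -0.021, -0.334]
ft_force: [0.2, -0.2, 0.0]
grip_width: 0.508
grip_force: 0.0
```

>>> move_arm(increments="0 0 -13 0 0 0 125;0 0 -13 0 0 0 125;0 0 -13 0 0 0 125;-6 0 0 0 0 0 125;-6 0 0 0 0 0 125;-6 0 0 0 0 0 125;-6 0 0 0 0 0 125;-6 0 0 0 0 0 125")

```text
time: 4.02
position: [0.57, -0.0454, 0.0448]
tool_rot: [3.123, -0.021, -0.324]
ft_force: [1.6, -0.2, 0.0]
grip_width: 0.509
grip_force: 0.9
```

>>> move_arm(increments="-3 0 0 0 0 0 125;-3 0 0 0 0 0 125;-3 0 0 0 0 0 125;-3 0 0 0 0 0 125;-3 0 0 0 0 0 125;-3 0 0 0 0 0 125;-3 0 0 0 0 0 125;0 0 0 0 0 0 125")

```text
time: 4.68
position: [0.5488, -0.045, 0.044]
tool_rot: [3.123, -0.021, -0.327]
ft_force: [2.7, 1.1, 4.1]
grip_width: 0.512
grip_force: 2.1
```

```bash
python3 - <<'E'
from feat import *
a=ctrl.get_image("scene"); b=ctrl.get_image("wrist")
A=cv2.resize(a["frame"][160:290,270:470,::-1],(600,390),interpolation=cv2.INTER_CUBIC)
B=cv2.resize(b["frame"][:,:,::-1],(280,210))
cv2.imwrite("pics/mid.png",A); save(b,"mid_w.png")
E
```

```text
(no output)
```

View pics/mid.png

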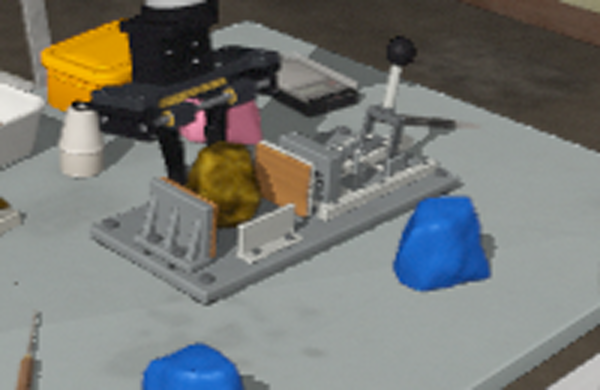

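View pics/mid_w.png

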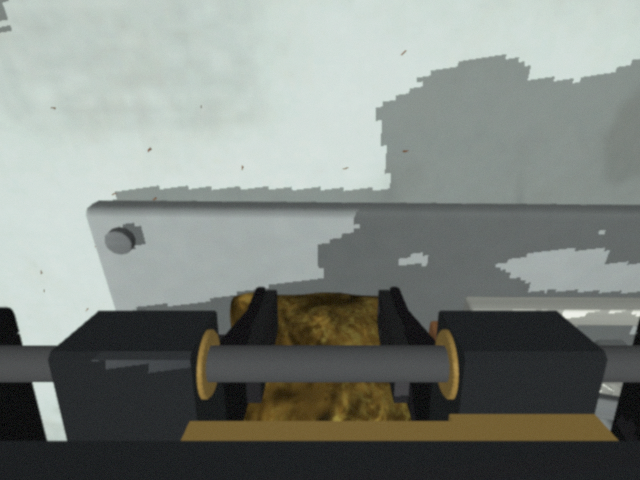

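The lump stands upright with the fingers behind it at (265,340) and (395,340) in the wrist view. It has moved partway toward the stop, so I'll keep drawing.

>>> move_arm(increments="-2 0 0 0 0 0 125;-2 0 0 0 0 0 125;-2 0 0 0 0 0 125;-2 0 0 0 0 0 125;-2 0 0 0 0 0 125;-2 0 0 0 0 0 125;-2 0 0 0 0 0 125;0 0 0 0 0 0 125")

```text
time: 5.45
position: [0.5346, -0.0452, 0.0438]
tool_rot: [3.123, -0.021, -0.328]
ft_force: [4.4, 1.0, 4.8]
grip_width: 0.508
grip_force: 2.6
```

```bash
cat > lump.py <<'E'
from feat import *
im=ctrl.get_image("top"); P=V(world(im),im["depth"])
r=sorted(ctrl.silhouettes("lump",im),key=lambda r:abs(np.argwhere(r["region"]).mean(0)-[235,381]).sum())[0]["region"]
hsv=cv2.cvtColor(im["frame"],cv2.COLOR_RGB2HSV)
m=(hsv[...,1]>110)&(hsv[...,0]>12)&(hsv[...,0]<32); z=np.zeros_like(m); z[200:275,355:405]=1
q=P[m&z]; q=q[q[:,2]>28]; print("lump",rng(q))
for y in range(20,140,10):
    s=q[abs(q[:,1]-y)<5]
    if len(s): print(y,s[:,0].min().round(),s[:,0].max().round(),s[:,2].max().round())
cv2.imwrite("pics/t2.png",cv2.resize(im["frame"][190:285,320:545,::-1],None,fx=3.5,fy=3.5,interpolation=cv2.INTER_CUBIC))
E
python3 lump.py
```

```text
lump ([[-37.0, 32.2, 35.9], [-7.2, 78.1, 82.6], [21.4, 118.0, 100.2]], 966)
30 -10.0 8.0 81.0
40 -19.0 11.0 86.0
50 -28.0 24.0 93.0
60 -39.0 18.0 99.0
70 -39.0 21.0 98.0
80 -37.0 24.0 101.0
90 -34.0 21.0 101.0
100 -28.0 29.0 146.0
110 -21.0 30.0 145.0
120 -13.0 16.0 50.0
```

>>> move_arm(increments="-2 0 0 0 0 0 125;-2 0 0 0 0 0 125;-2 0 0 0 0 0 125;-2 0 0 0 0 0 125;-2 0 0 0 0 0 125;-2 0 0 0 0 0 125;-1 0 0 0 0 0 125;0 0 0 0 0 0 125")

```text
time: 6.22
position: [0.5218, -0.0452, 0.0437]
tool_rot: [3.123, -0.021, -0.328]
ft_force: [4.4, -0.3, 4.9]
grip_width: 0.509
grip_force: 2.9
```

>>> move_arm(increments="-1 0 0 0 0 0 125;-1 0 0 0 0 0 125;-1 0 0 0 0 0 125;0 0 0 0 0 0 125;0 0 0 0 0 0 125;0 0 0 0 0 0 125;0 0 0 0 0 0 125;0 0 0 0 0 0 125")

```text
time: 6.88
position: [0.5208, -0.0452, 0.0439]
tool_rot: [3.124, -0.021, -0.322]
ft_force: [8.2, -0.8, 3.7]
grip_width: 0.512
grip_force: 4.3
```

```bash
python3 lump.py
```

```text
lump ([[-49.0, 31.5, 35.5], [-20.3, 78.4, 83.1], [8.1, 118.2, 99.3]], 950)
30 -23.0 -6.0 80.0
40 -33.0 20.0 102.0
50 -43.0 12.0 133.0
60 -50.0 5.0 99.0
70 -50.0 5.0 99.0
80 -49.0 9.0 101.0
90 -47.0 8.0 99.0
100 -41.0 16.0 147.0
110 -34.0 15.0 144.0
120 -26.0 4.0 55.0
```

>>> move_arm(increments="-1 0 0 0 0 0 125;-1 0 0 0 0 0 125;0 0 0 0 0 0 125;0 0 0 0 0 0 125;0 0 0 0 0 0 125;0 0 0 0 0 0 125;0 0 0 0 0 0 125;0 0 0 0 0 0 125")

```text
time: 7.65
position: [0.5205, -0.0451, 0.044]
tool_rot: [3.125, -0.021, -0.316]
ft_force: [11.0, 0.0, 1.0]
grip_width: 0.511
grip_force: 5.6
```

>>> move_arm(increments="10 0 0 0 0 0 125;15 0 0 0 0 0 125;15 0 20 0 -2 0 125;0 0 35 0 -2 0 125;0 0 35 0 -2 0 125;0 0 35 0 -2 0 160;0 0 35 0 -2 0 200;0 0 35 0 -2 0 255")

```text
time: 8.32
position: [0.555, -0.0448, 0.2403]
tool_rot: [3.141, -0.02, -0.001]
ft_force: [0.6, -0.2, -1.0]
grip_width: 0.361
grip_force: 0.0
```

>>> move_arm(increments="-11 -38 0 0 0 0 255;-11 -38 0 0 0 0 255;-11 -38 0 0 0 0 255;-11 -38 0 0 0 0 255;-11 -38 0 0 0 0 255;-11 -38 0 0 0 0 255;-10 -38 0 0 0 0 255;0 -5 0 0 0 0 255")

```text
time: 8.98
position: [0.4749, -0.3246, 0.2382]
tool_rot: [3.138, -0.04, -0.007]
ft_force: [-0.3, -1.0, -0.1]
grip_width: 0.004
grip_force: 0.0
```

```bash
python3 lump.py; python3 - <<'E'
from feat import *
s=ctrl.get_state(); print(s["position"],s["tool_rot"],s["ft_force"])
im=ctrl.get_image("scene"); P=V(world(im),im["depth"])
hsv=im["frame"].max(2)
m=np.zeros((480,640),bool); m[165:190,392:415]=1
q=P[m&(hsv<80)]; q=q[(q[:,2]>125)&(q[:,2]<165)]; print("knob",rng(q),q[:,2].max())
E
```

```text
lump ([[-48.9, 31.7, 36.3], [-20.8, 78.5, 82.9], [6.4, 118.0, 98.8]], 947)
30 -24.0 -6.0 79.0
40 -33.0 -3.0 87.0
50 -43.0 1.0 96.0
60 -51.0 6.0 98.0
70 -50.0 5.0 100.0
80 -50.0 10.0 100.0
90 -47.0 8.0 101.0
100 -41.0 7.0 98.0
110 -34.0 6.0 91.0
120 -28.0 3.0 58.0
[ 0.47830032 -0.31817502  0.23821286] [-3.14041648  0.02936545  0.00342032] [ 0.39729306  2.03592267 -0.38624994]
knob ([[-32.1, -157.3, 134.1], [-21.9, -144.5, 148.1], [-6.3, -135.1, 159.2]], 78) 160.61168666573244
```

View pics/t2.png

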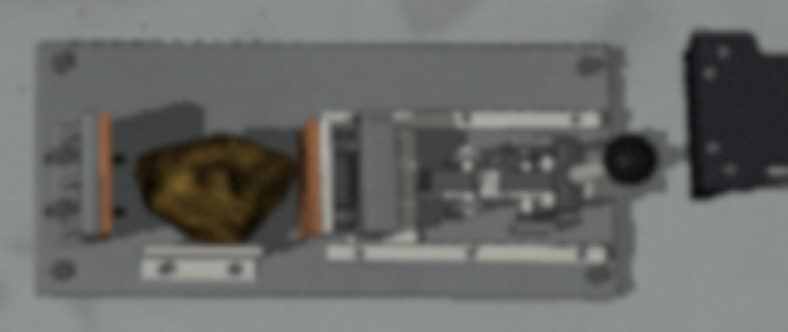

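The lump sits against the stop, touching it near (220,240) in the crop. The knob is at (630,160), with the gripper to its right.

>>> move_arm(increments="5 4 -27 0 0 0 255;0 0 -27 0 0 0 255;0 0 -27 0 0 0 255;0 0 -27 0 0 0 255;0 5 0 0 0 0 255;0 5 0 0 0 0 255;0 4 0 0 0 0 255;0 0 0 0 0 0 255")

```text
time: 9.8
position: [0.4876, -0.2964, 0.1331]
tool_rot: [3.14, -0.016, 0.005]
ft_force: [-0.4, 0.5, 0.2]
grip_width: 0.006
grip_force: 0.0
```

>>> move_arm(increments="0 2 0 0 0 0 255;0 2 0 0 0 0 255;0 2 0 0 0 0 255;0 0 0 0 0 0 255;0 0 0 0 0 0 255;0 0 0 0 0 0 255;0 0 0 0 0 0 255;0 0 0 0 0 0 255")

```text
time: 10.47
position: [0.4857, -0.2926, 0.1306]
tool_rot: [3.141, -0.022, 0.0]
ft_force: [-0.5, -0.7, 0.6]
grip_width: 0.012
grip_force: 0.6
```

>>> move_arm(increments="0 6 0 0 0 0 255;0 6 0 0 0 0 255;0 6 0 0 0 0 255;0 6 0 0 0 0 255;0 5 0 0 0 0 255;0 4 0 0 0 0 255;0 0 0 0 0 0 255;0 0 0 0 0 0 255")

```text
time: 11.13
position: [0.486, -0.2588, 0.1308]
tool_rot: [3.141, -0.02, 0.001]
ft_force: [1.2, -3.7, 2.7]
grip_width: 0.004
grip_force: 1.7
```

```bash
cat > kn.py <<'E'
from feat import *
im=ctrl.get_image("top"); P=V(world(im),im["depth"]); s=ctrl.get_state()
g=im["frame"]
def box(r0,r1,c0,c1,z0,z1):
    q=P[r0:r1,c0:c1].reshape(-1,3); return q[(q[:,2]>z0)&(q[:,2]<z1)]
q=box(215,265,402,420,70,84); print("jawface",np.percentile(q[:,1],[50,90,97,99]).round(1))
print("lump"); 
hsv=cv2.cvtColor(g,cv2.COLOR_RGB2HSV); m=(hsv[...,1]>110)&(hsv[...,0]>14)&(hsv[...,0]<32); z=np.zeros_like(m); z[200:275,353:405]=1
l=P[m&z]; l=l[(l[:,2]>28)&(l[:,2]<110)]; print(rng(l))
h=box(215,265,338,356,72,88); print("heelface",np.percentile(h[:,1],[1,5]).round(1))
b=ctrl.get_image("scene"); cv2.imwrite("pics/s%d.png"%b["shot"],cv2.resize(b["frame"][160:290,270:470,::-1],(600,390),interpolation=cv2.INTER_CUBIC))
Q=V(world(b),b["depth"])[160:200,385:415]; d=(b["frame"][160:200,385:415].max(2)<70)
k=Q[d]; k=k[(k[:,2]>130)&(k[:,2]<165)]; print("knob?",rng(k))
print(s["time"],s["position"].round(4),s["ft_force"].round(1))
E
python3 kn.py
```

```text
jawface [17.5 22.7 31.5 33.9]
lump
([[-49.1, 29.7, 35.9], [-20.6, 78.1, 82.5], [5.9, 117.7, 98.9]], 952)
heelface [142.2 142.4]
knob? ([[-30.5, -153.6, 132.2], [-22.6, -119.6, 151.8], [-3.5, -102.1, 164.8]], 145)
11.1833 [ 0.4859 -0.259   0.1306] [ 0.9 -3.9  2.6]
```

>>> move_arm(increments="0 3 0 0 0 0 255;0 3 0 0 0 0 255;0 3 0 0 0 0 255;0 2 0 0 0 0 255;0 0 0 0 0 0 255;0 0 0 0 0 0 255;0 0 0 0 0 0 255;0 0 0 0 0 0 255")

```text
time: 11.9
position: [0.4859, -0.2481, 0.1305]
tool_rot: [3.142, -0.021, 0.001]
ft_force: [2.4, -4.2, 2.0]
grip_width: 0.001
grip_force: 2.2
```

```bash
python3 kn.py
```

```text
jawface [20.  25.1 31.4 33.7]
lump
([[-49.1, 29.3, 35.2], [-20.6, 77.9, 82.2], [6.3, 117.8, 98.6]], 955)
heelface [142.2 142.5]
knob? ([[-30.6, -142.4, 130.9], [-21.7, -109.3, 151.4], [-5.1, -90.3, 163.8]], 147)
11.95 [ 0.4859 -0.2481  0.1305] [ 1.8 -4.6  1.4]
```

>>> move_arm(increments="0 -10 0 0 0 0 255;0 -14 0 0 0 0 255;0 -14 0 0 0 0 255;0 -12 0 0 0 0 255;0 0 0 0 0 0 255;0 0 0 0 0 0 255;0 0 0 0 0 0 255;0 0 0 0 0 0 255")

```text
time: 12.67
position: [0.4859, -0.297, 0.1305]
tool_rot: [-3.141, 0.019, 0.0]
ft_force: [-0.5, 1.1, 0.7]
grip_width: 0.007
grip_force: 0.0
```

>>> move_arm(increments="0 10 0 0 0 0 255;0 12 0 0 0 0 255;0 12 0 0 0 0 255;0 10 0 0 0 0 255;0 6 0 0 0 0 255;0 0 0 0 0 0 255;0 0 0 0 0 0 255;0 0 0 0 0 0 255")

```text
time: 13.33
position: [0.4861, -0.2483, 0.131]
tool_rot: [3.141, -0.021, 0.002]
ft_force: [0.3, -4.7, 2.4]
grip_width: 0.006
grip_force: 1.7
```

```bash
python3 kn.py
```

```text
jawface [23.3 30.  30.8 31.2]
lump
([[-49.2, 36.3, 35.1], [-21.0, 82.8, 83.0], [6.1, 123.0, 98.4]], 949)
heelface [142.2 142.5]
knob? ([[-30.2, -142.2, 131.5], [-22.1, -110.3, 150.2], [-3.9, -90.2, 164.1]], 144)
13.3833 [ 0.4859 -0.2483  0.1308] [ 0.9 -3.3  2. ]
```

>>> move_arm(increments="0 -10 0 0 0 0 255;0 -14 0 0 0 0 255;0 -14 0 0 0 0 255;0 -12 0 0 0 0 255;0 0 0 0 0 0 255;0 0 0 0 0 0 255;0 0 0 0 0 0 255;0 0 0 0 0 0 255")

```text
time: 14.1
position: [0.486, -0.297, 0.1305]
tool_rot: [-3.141, 0.019, 0.0]
ft_force: [1.1, 0.2, -0.3]
grip_width: 0.005
grip_force: 0.0
```

>>> move_arm(increments="0 10 0 0 0 0 255;0 12 0 0 0 0 255;0 12 0 0 0 0 255;0 10 0 0 0 0 255;0 6 0 0 0 0 255;0 0 0 0 0 0 255;0 0 0 0 0 0 255;0 0 0 0 0 0 255")

```text
time: 14.77
position: [0.486, -0.2483, 0.1309]
tool_rot: [3.141, -0.021, 0.001]
ft_force: [0.9, -2.7, 2.4]
grip_width: 0.004
grip_force: 1.7
```

```bash
python3 kn.py
```

```text
jawface [24.9 33.1 34.3 35. ]
lump
([[-49.2, 42.1, 36.4], [-21.1, 88.3, 83.0], [6.4, 128.9, 99.1]], 949)
heelface [142.1 142.5]
knob? ([[-30.5, -141.7, 131.6], [-22.6, -107.7, 149.8], [-4.0, -91.4, 164.6]], 146)
14.8167 [ 0.4859 -0.2483  0.1307] [-0.3 -3.4  3.5]
```

>>> move_arm(increments="0 -10 0 0 0 0 255;0 -14 0 0 0 0 255;0 -14 0 0 0 0 255;0 -12 0 0 0 0 255;0 0 0 0 0 0 255;0 0 0 0 0 0 255;0 0 0 0 0 0 255;0 0 0 0 0 0 255")

```text
time: 15.53
position: [0.486, -0.297, 0.1305]
tool_rot: [-3.141, 0.019, 0.0]
ft_force: [0.4, 0.5, -0.5]
grip_width: 0.006
grip_force: 0.0
```

>>> move_arm(increments="0 10 0 0 0 0 255;0 12 0 0 0 0 255;0 12 0 0 0 0 255;0 10 0 0 0 0 255;0 6 0 0 0 0 255;0 0 0 0 0 0 255;0 0 0 0 0 0 255;0 0 0 0 0 0 255")

```text
time: 16.2
position: [0.486, -0.2483, 0.1309]
tool_rot: [3.141, -0.021, 0.001]
ft_force: [0.1, -3.1, 3.3]
grip_width: 0.005
grip_force: 1.7
```

```bash
python3 kn.py
```

```text
jawface [ 6.6 33.3 34.6 34.9]
lump
([[-49.0, 47.6, 36.0], [-21.3, 93.3, 82.8], [7.0, 134.4, 99.1]], 957)
heelface [142.3 142.5]
knob? ([[-30.2, -141.2, 131.0], [-22.2, -109.4, 150.0], [-3.4, -90.1, 164.1]], 148)
16.25 [ 0.4859 -0.2484  0.1307] [ 0.8 -3.2  2.4]
```

>>> move_arm(increments="0 -10 0 0 0 0 255;0 -14 0 0 0 0 255;0 -14 0 0 0 0 255;0 -12 0 0 0 0 255;0 0 0 0 0 0 255;0 0 0 0 0 0 255;0 0 0 0 0 0 255;0 0 0 0 0 0 255")

```text
time: 16.97
position: [0.486, -0.297, 0.1305]
tool_rot: [-3.141, 0.019, 0.0]
ft_force: [0.2, 0.3, 0.2]
grip_width: 0.004
grip_force: 0.0
```

>>> move_arm(increments="0 10 0 0 0 0 255;0 12 0 0 0 0 255;0 12 0 0 0 0 255;0 10 0 0 0 0 255;0 6 0 0 0 0 255;0 0 0 0 0 0 255;0 0 0 0 0 0 255;0 0 0 0 0 0 255")

```text
time: 17.63
position: [0.4866, -0.2486, 0.1319]
tool_rot: [3.139, -0.02, 0.004]
ft_force: [1.0, -4.7, 3.9]
grip_width: 0.009
grip_force: 2.3
```

```bash
python3 kn.py
```

```text
jawface [ 7.4 15.8 16.7 30.5]
lump
([[-49.4, 50.6, 42.1], [-21.4, 96.0, 83.3], [6.8, 135.7, 99.0]], 934)
heelface [142.2 142.4]
knob? ([[-30.4, -142.4, 131.7], [-22.0, -108.6, 151.0], [-4.4, -91.1, 164.2]], 146)
17.6833 [ 0.4865 -0.2485  0.1317] [ 1.  -4.3  4.3]
```

>>> move_arm(increments="0 -10 0 0 0 0 255;0 -14 0 0 0 0 255;0 -14 0 0 0 0 255;0 -12 0 0 0 0 255;0 0 0 0 0 0 255;0 0 0 0 0 0 255;0 0 0 0 0 0 255;0 0 0 0 0 0 255")

```text
time: 18.4
position: [0.4859, -0.2969, 0.1304]
tool_rot: [-3.14, 0.019, 0.001]
ft_force: [0.1, 0.9, -0.1]
grip_width: 0.004
grip_force: 0.0
```

>>> move_arm(increments="0 10 0 0 0 0 255;0 12 0 0 0 0 255;0 12 0 0 0 0 255;0 10 0 0 0 0 255;0 6 0 0 0 0 255;0 0 0 0 0 0 255;0 0 0 0 0 0 255;0 0 0 0 0 0 255")

```text
time: 19.07
position: [0.4867, -0.2512, 0.1331]
tool_rot: [3.134, -0.022, 0.006]
ft_force: [0.6, -7.1, 5.2]
grip_width: 0.008
grip_force: 4.1
```

```bash
python3 kn.py
```

```text
jawface [11.6 20.3 21.5 21.8]
lump
([[-49.3, 51.5, 41.2], [-21.6, 96.4, 83.9], [6.4, 135.8, 98.9]], 936)
heelface [142.2 142.5]
knob? ([[-31.3, -145.3, 132.3], [-21.6, -113.7, 151.1], [-2.6, -93.4, 164.0]], 141)
19.1167 [ 0.4867 -0.2512  0.1331] [-0.6 -8.3  5.9]
```

The arm sagged about 3 mm short of the full stroke under load, so I'll finish the stroke.

>>> move_arm(increments="0 1 0 0 0 0 255;0 1 0 0 0 0 255;0 1 0 0 0 0 255;0 1 0 0 0 0 255;0 0 0 0 0 0 255;0 0 0 0 0 0 255;0 0 0 0 0 0 255;0 0 0 0 0 0 255")

```text
time: 19.83
position: [0.4867, -0.2487, 0.1331]
tool_rot: [3.132, -0.024, 0.007]
ft_force: [0.7, -11.0, 3.9]
grip_width: 0.004
grip_force: 5.4
```

```bash
python3 kn.py
```

```text
jawface [12.1 20.7 22.  22.3]
lump
([[-49.1, 51.2, 42.0], [-21.5, 96.6, 84.2], [6.4, 135.9, 98.4]], 931)
heelface [142.2 142.5]
knob? ([[-29.8, -141.7, 133.4], [-22.2, -109.1, 151.2], [-2.7, -89.7, 163.9]], 141)
19.8833 [ 0.4868 -0.2487  0.1331] [ -0.1 -11.    5.1]
```

Knob force is 11 N against about 3 N running free. That is inside the firm band, so I stop here, let the lever back and check that the tooth held.

>>> move_arm(increments="0 -8 0 0 0 0 255;0 -12 0 0 0 0 255;0 -14 0 0 0 0 255;0 -14 0 0 0 0 255;0 -12 0 0 0 0 255;0 -20 0 0 0 0 255;0 -20 0 0 0 0 255;0 0 0 0 0 0 255")

```text
time: 20.6
position: [0.4843, -0.3487, 0.1297]
tool_rot: [3.141, -0.029, -0.002]
ft_force: [-0.0, -0.3, 1.0]
grip_width: 0.005
grip_force: 0.0
```

```bash
python3 kn.py; ls -t pics|head -1
```

```text
jawface [10.3 18.9 20.1 20.5]
lump
([[-49.0, 51.5, 41.0], [-21.4, 96.4, 84.3], [6.6, 135.8, 99.3]], 929)
heelface [142.2 142.5]
knob? ([[-31.9, -223.3, 133.1], [-21.3, -144.0, 148.6], [-1.6, -135.1, 160.8]], 81)
20.65 [ 0.4848 -0.3462  0.1296] [-0.6  0.7 -0.4]
s30.png
```

```bash
python3 -c "
from bench import ctrl
print(ctrl.close_job())"
```

```text
the job is handed in; nothing more can be done
None
```

I handed the job in at about 21 s of the 64 s; no verdict came back. The amber is upright against the near stop, held by six lever strokes. The last took 11 N at the knob (about 3 N running free), the bottom of the firm band, for an estimated 28–36 N at the jaw. The lever is back at rest, and I never reached near the caliper, pen or needle file.

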